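# Check the drilling jig with gauge blade and probe rod

## Robot

A 6-joint arm with a two-finger parallel gripper is mounted at the origin on the work surface. World frame = base frame: x ahead of the robot, y to its left, z up, the work surface at z = 0. Lengths are in m, angles in rad, forces in N, time in s.
With the tool pointing down it reaches from about 0.25 to 0.8 m from the base axis. Payload 8.5 kg.
Tool frame: the origin (TCP) lies on the centre line of the jaws, within the pads' length; the fingertips stand 25 mm ahead of it and the grasp point (between the pads) lies 6 mm ahead of it; y points along the fingers, x is the direction in which the jaws open and shut, and the axes are right-handed (so a half turn about y gives the same grasp; the last joint's range is limited). The gripper opens to 85 mm and grips with 20 to 120 N. Pads are 22 mm wide; open, the fingers measure 114 mm over their backs; the gripper's body (76 mm by 85 mm) begins 54 mm behind the grasp point. The pads swing forward as they close: fully open they stand 13 mm farther back than shut.
Start: joints at [1.168, 0.238, -0.013, 1.319, 0, 1.571], TCP at [0.206, 0.483, 0.223] pointing down, gripper open.
Joint ranges: [-2.66, 2.66], [-1.03, 1.9], [-1.14, 1.46], [-1.82, 2.27], [-1.45, 1.34], [-3.14, 3.14]. Speed limits (rad/s): [2.22, 2.22, 2.79, 3.14, 3.14, 3.14].

## Interface

Orientations are given as a rotation vector (axis times angle).
In Python, from workcell import status, imaging, arm gives the robot as it stands.
- The arm moves only by the tool play_rows, never from a script. Its argument "motion" is a list of rows, each a list of 3 entries, a list of its own where there are three numbers: the closure, from 0 (fully open) to 1 (shut), then the shift along the tool's x, y, z in m, then the turn, a rotation vector about the tool's x, y, z in rad. A call has 1 to 12 rows; each row is the pose to reach, as a shift and turn from the pose measured when the call began, along the tool's axes at that moment; what a row does not reach only later rows make up. A row lasts 1/12 s, in which the tool goes at most 41.7 mm and 7.16 degrees, less where a joint would pass 70% of its speed; a pose out of reach is approached as far as the arm can. A call with a gripper value outside its range is refused whole. The fingers move at their own pace and stop on an object; "grip_force" is the grip in N (left out, the last holds). Time passes only in rows, so rows that repeat a pose let the fingers close. It gives the time, the measured TCP pose, the force and the opening at its end, in the units of the state.
- status.sense(): the state, without advancing time (a new reading comes with each control period).
- imaging.snapshot(name): name is "scene" or "top" or "wrist"; returns a dict with "img" (400x640x3 uint8, red, green, blue), "range_z" (400x640 float32, m along the optical axis (not along the pixel's ray), 0 where there is no reading), "mtx" (3x3 intrinsics, pixels), "R" (3x3) and "t" (3): a world point X has camera coordinates R X + t. Camera axes: x right, y down, z forward; pixel columns grow to the right and rows downward; lengths in m; the calibration is good to about 2 mm. The wrist camera is an equidistant fisheye: a pixel r from the principal point sees the ray r / f radians off the axis. A picture is of the moment at which its call begins.
- arm.job_done(): hands the job in, once; it reports no verdict.
The state is a dict: "t": time; "joint_positions": joint angles; "qd": joint speeds; "tau": joint torques, N m; "ee_pos": TCP position; "eef_rot": TCP orientation; "force": force on the tool from outside, world axes, zero at the start; "moment": the same for the moment, N m; "finger_gap": opening from 0.0 (shut) to 1.0 (fully open).
Only numpy, scipy, OpenCV 4.12 (cv2) and the standard library are available. Lean on these libraries where they do the work, as an engineer would, in place of code of your own. Each camera call takes 0.05 s, during which the arm holds its last target.

## Task

Check the drilling jig's set-up: take the gauge blade from its slotted block, push it fully home into the setting gap of the jig (handle resting on the block) and leave it standing there. Then take the probe rod from its stand and lower it upright through the guide bore without ever touching the jig, until its tip is about midway between the underside of the guide plate and the wood beneath, and finish holding it there, still and centred in the bore. Leave the other things on the bench where they are.

Things in the scene. Friction and masses are not known exactly. Their poses are not given: they have to be found in the camera images.
- rod_grip (a point): Centre of the probe rod's handle: a round dark-wood handle, 30 mm diameter, 56 mm tall, with a bare steel shaft 12 mm in diameter, 115 mm long, straight down from the middle of its flat underside. The point is on the rod's axis, 28 mm above the handle's underside, 143 mm above the tip; z up along the rod. It hangs upright in its stand at the start. About 120 g.
- rod_tip (a point): Lower end of the probe rod's shaft, on its axis; z up along the rod.
- rod_stand: Fixed plywood stand of the probe rod, 100 x 100 mm, 125 mm tall, open in the middle. The rod's handle rests on the top board and the shaft hangs in an 18 mm hole at its centre. Origin under its centre, on the bench.
- blade_grip (a point): Centre of the gauge blade's handle: a dark-wood block 44 mm (x) by 24 mm (y) by 50 mm tall (z, up), with a flat steel blade 30 mm wide (x), 5 mm thick (y), 45 mm long, straight down from the middle of its underside. The point is 25 mm above the handle's underside (shoulder), 70 mm above the blade's lower edge. About 90 g. Either way round will do.
- blade_tip (a point): Middle of the lower edge of the gauge blade; x along its width, y through its thickness, z up.
- blade_stand: Fixed slotted light-wood block, 85 x 70 mm, 62 mm tall, in which the gauge blade stands upright at the start, its handle resting on the block's top; slot 36 mm (x) by 9 mm (y). Origin under its centre, on the bench.
- bore (a point): Centre of the mouth of the guide bore, on the upper face of the jig's guide plate, 120 mm above the bench; z up. Bore 26 mm in diameter, straight through the steel plate, 20 mm thick, 90 mm (x) by 130 mm (y), a bridge on two posts at its +y and -y ends. The fixed wood beneath has its top 40 mm above the bench: 60 mm of open space under the plate.
- gap (a point): Centre of the mouth of the setting gap: a slot 36 mm long (x) and 9 mm wide (y), bevelled 2 mm, 50 mm deep, straight down (z up), in the flat top of an aluminium block 70 mm (x) by 60 mm (y) on the jig, 62 mm above the bench, 125 mm from the bore.
- offcut: wood offcut 40 x 60 x 22 mm, loose, to be left alone. Origin at the middle of its underside as it lies.
- glue: small white plastic bottle, 38 mm across, 85 mm tall, loose, to be left alone. Origin at the middle of its underside as it lies.
- sander: cork sanding block 35 x 60 x 30 mm, loose, to be left alone. Origin at the middle of its underside as it lies.
- jar: small clear jar with a steel cap, 48 mm across, 50 mm tall, loose, to be left alone. Origin at the middle of its underside as it lies.
- driver: screwdriver with a black handle, lying near the boards on the far side, loose, to be left alone. Origin at the middle of its underside as it lies.
- brush: wooden-handled brush lying on the bench to the left, loose, to be left alone. Origin at the middle of its underside as it lies.
- hammer: hammer lying on the bench to the right, loose, to be left alone. Origin at the middle of its underside as it lies.
- cup: white paper cup, 80 mm across, 100 mm tall, loose, to be left alone. Origin at the middle of its underside as it lies.
- rod: The probe rod as a whole: origin on its axis at the underside (shoulder) of the handle, z up along the rod.
- blade: The gauge blade as a whole: origin at the middle of the underside (shoulder) of its handle, axes as at its grip.
- jig: The drilling jig, fixed on the bench: origin at the middle of the underside of its base plate, base 250 mm (x) by 130 mm (y); bore at x = -60 mm, gap at x = +65 mm; bore and gap have the axes of the jig.
Not all that is in view belongs to the job. What is shaped like the rod but yellow is not meant.

How it is judged:
By the outcome, as a careful person would: the job done as asked, in the order asked, and still so for the second after the job is handed in, while the arm keeps its last pose, push and grip.
It also fails if it takes over 72 s, if anything falls off the work surface, if the arm or the gripper's body presses on something with over 40 N, if the wrist force passes 120 N, or if a joint passes its speed limit or range.

## Working session

There is one attempt and no reset: what is moved stays moved. The work goes in short steps, Python scripts to look and compute and a tool call to move; the robot and the scene stay as the last step left them, time stands still between calls to the robot, and variables do not carry over. Pictures are saved under pics/ and viewed, and the job is handed in when it is done.

Besides the shell and the picture viewer there is one more tool, called after "Request:" as name([rows], argument=value, ...), one row to a line, values as JSON. play_rows: Moves the arm, as the interface text tells. Its arguments: {"type":"object","properties":{"motion":{"type":"array","items":{"type":"array"}},"grip_force":{"type":"number"}},"required":["motion"]}

```bash
mkdir -p pics; ls
python3 - <<'E'
from workcell import status, imaging, arm
import cv2,numpy as np,pickle
print(status.sense())
for n in ["scene","top","wrist"]:
    s=imaging.snapshot(n); pickle.dump(s,open(f"pics/{n}0.pkl","wb"))
    cv2.imwrite(f"pics/{n}0.png",s["img"][:,:,::-1]); print(n,s["mtx"],s["R"],s["t"])
E
```

```text
pics
{'t': 0.0, 'joint_positions': array([ 1.16798547e+00,  2.38799291e-01, -1.42449843e-02,  1.31921290e+00,
       -1.78862607e-05,  1.57078733e+00]), 'qd': array([ 2.13988517e-05, -2.23903507e-03, -4.26596161e-04,  1.26540949e-03,
        1.27837868e-04, -1.78189331e-03]), 'tau': array([-1.36208961e-03, -5.38781905e+01,  3.46433115e+01,  1.84603070e-02,
       -3.94964923e-05, -1.21512750e-05]), 'ee_pos': array([0.20564019, 0.48258391, 0.22217154]), 'eef_rot': array([-1.37409257, -0.90669164,  0.90868177]), 'force': array([ 0.39183258, -0.23356277,  0.35878311]), 'moment': array([ 0.01244981,  0.03471916, -0.03246432]), 'finger_gap': 0.9981441943421118}
scene [[494.52644352   0.         302.6325464 ]
 [  0.         494.52644352 193.86845595]
 [  0.           0.           1.        ]] [[ 0.76860757  0.6395149  -0.0162199 ]
 [ 0.37785091 -0.47429146 -0.79515804]
 [-0.51620838  0.60503579 -0.60618529]] [-0.45893434 -0.13507598  2.11633079]
top [[388.09083021   0.         324.01509395]
 [  0.         388.09083021 200.07005811]
 [  0.           0.           1.        ]] [[-0.07043329 -0.99749637  0.00633516]
 [-0.96862811  0.06687479 -0.23934776]
 [ 0.23832486 -0.02299447 -0.97091324]] [0.03498704 0.60188295 1.10613888]
wrist [[309.70691629   0.         322.3092651 ]
 [  0.         309.70691629 196.77619415]
 [  0.           0.           1.        ]] [[ 0.39176464  0.92006481 -0.00109886]
 [ 0.88513373 -0.37656444  0.2733816 ]
 [ 0.251115   -0.10807388 -0.96190503]] [-0.52528091 -0.03645652  0.3780124 ]
```

View pics/scene0.png

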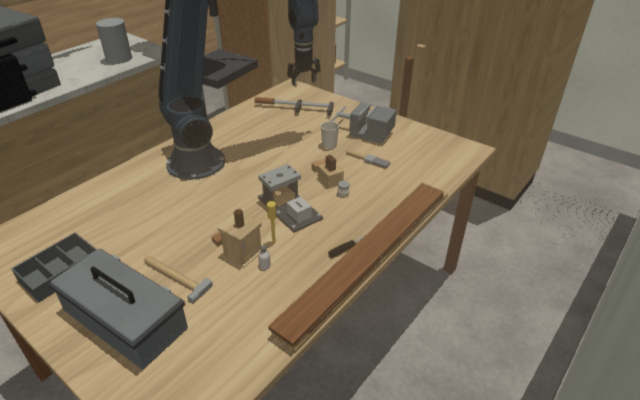

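View pics/top0.png

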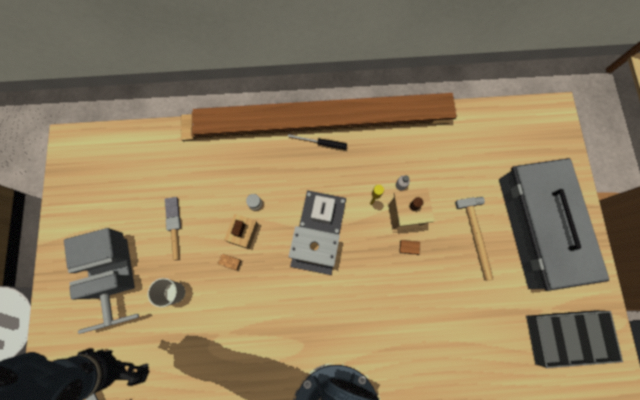

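View pics/wrist0.png

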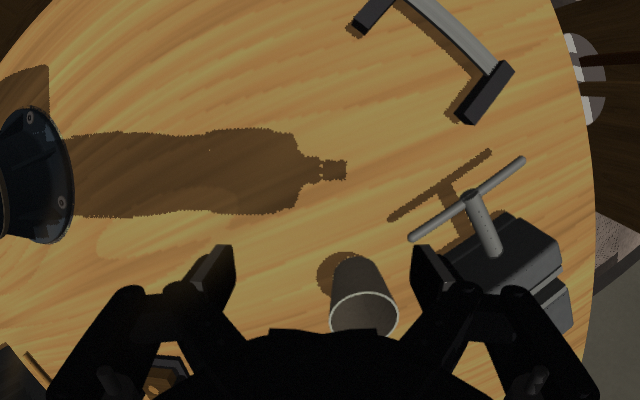

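The top view shows the blade block at about (241,230) and the jig at (318,232), with the bore at (314,246) and the gap at (322,209). The dark rod in its stand is at (417,204), and the yellow look-alike at (377,192) isn't the one meant. I'll enlarge this area to confirm.

Run:
```python
import cv2,numpy as np,pickle
s=pickle.load(open("pics/top0.pkl","rb"));im=s["img"][:,:,::-1]
for nm,(x0,x1,y0,y1,k) in dict(a=(215,275,205,275,8),b=(280,360,180,280,6),c=(365,440,165,260,6)).items():
    cv2.imwrite(f"pics/c_{nm}.png",cv2.resize(im[y0:y1,x0:x1],None,fx=k,fy=k,interpolation=cv2.INTER_CUBIC))
a=[cv2.resize(cv2.imread(f"pics/c_{n}.png"),None,fx=1,fy=1) for n in "abc"]
h=600
a=[cv2.copyMakeBorder(i[:h],0,max(0,h-i.shape[0]),0,4,0) for i in a]
cv2.imwrite("pics/crop1.png",cv2.resize(np.hstack(a),(800,int(600*800/sum(i.shape[1] for i in a)))))
```

```text
(no output)
```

View pics/crop1.png

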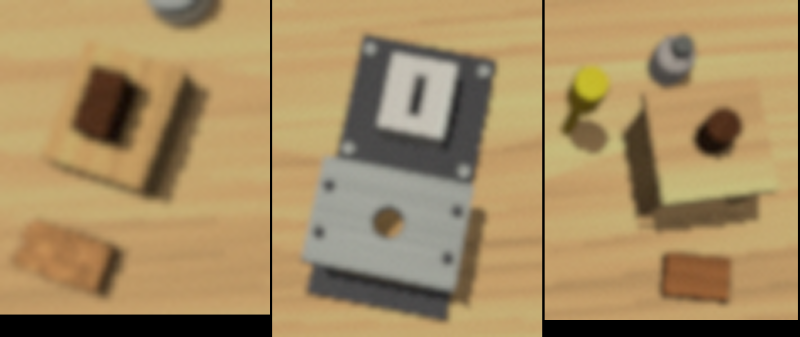

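View pics/c_b.png

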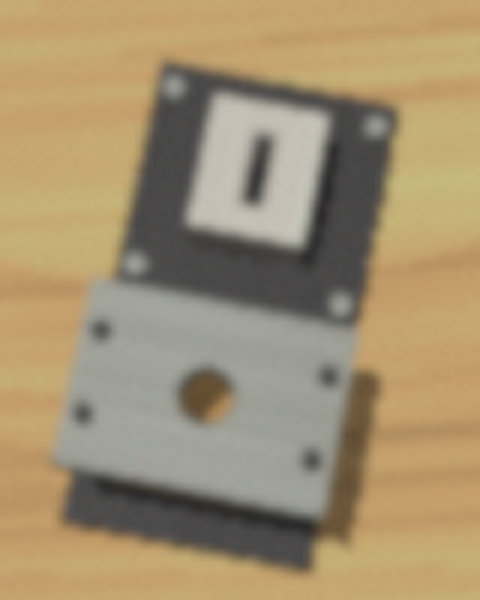

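```bash
cat > h.py <<'E'
import numpy as np,cv2,pickle
from scipy.spatial.transform import Rotation as Rn
def cloud(s):
    D=s["range_z"];v,u=np.mgrid[0:D.shape[0],0:D.shape[1]]
    K=s["mtx"];P=np.stack([(u-K[0,2])/K[0,0]*D,(v-K[1,2])/K[1,1]*D,D],-1)
    return (P-s["t"])@s["R"]
def pix(s,u,v,z,fish=False):
    K=s["mtx"];x=(u-K[0,2])/K[0,0];y=(v-K[1,2])/K[1,1]
    if fish:
        r=np.hypot(x,y);d=np.array([x/r*np.sin(r),y/r*np.sin(r),np.cos(r)]) if r>0 else np.array([0,0,1.])
    else: d=np.array([x,y,1])
    c=-s["R"].T@s["t"];d=s["R"].T@d
    return c+d*(z-c[2])/d[2]
def proj(s,X,fish=True):
    p=s["R"]@np.asarray(X)+s["t"];K=s["mtx"]
    if fish:
        r=np.hypot(p[0],p[1]);th=np.arctan2(r,p[2]);q=p[:2]/r*th
    else:q=p[:2]/p[2]
    return q*K[0,0]+K[:2,2]
E
python3 - <<'E'
from h import *
s=pickle.load(open("pics/top0.pkl","rb"));P=cloud(s)
f=lambda u,v,z:pix(s,(u+.5)/6-.5+280,(v+.5)/6-.5+180,z).round(4)
print("bore",f(207,395,.12),"gap",f(258,170,.062))
c=[f(*p,.12) for p in [(93,280),(360,325),(325,520),(57,465)]];print(c,np.mean(c,0))
c=[f(*p,.062) for p in [(210,92),(331,115),(307,250),(185,225)]];print(c,np.mean(c,0))
def reg(x0,x1,y0,y1,z0,z1,n):
    Q=P[y0:y1,x0:x1].reshape(-1,3);Q=Q[(Q[:,2]>z0)&(Q[:,2]<z1)]
    r=cv2.minAreaRect((Q[:,:2]*1000).astype(np.float32));print(n,len(Q),Q.mean(0).round(4),np.median(Q[:,2]),r)
reg(215,275,205,260,.1,.13,"bladehandle")
reg(215,262,205,252,.055,.07,"bladestand")
reg(280,360,210,280,.11,.13,"plate")
reg(290,360,180,240,.055,.07,"gapblock")
reg(385,440,180,240,.165,.19,"rodhandle")
reg(385,440,180,240,.12,.13,"rodstand")
reg(365,387,175,215,.1,.19,"yellow")
reg(392,412,170,192,.05,.1,"glue")
E
```

```text
bore [0.4613 0.0315 0.12  ] gap [ 0.5812 -0.0012  0.062 ]
[array([0.52  , 0.0822, 0.12  ]), array([ 0.4895, -0.0433,  0.12  ]), array([ 0.3993, -0.0196,  0.12  ]), array([0.4335, 0.1036, 0.12  ])] [0.460575 0.030725 0.12    ]
[array([0.6238, 0.0205, 0.062 ]), array([ 0.6074, -0.0405,  0.062 ]), array([ 0.5383, -0.023 ,  0.062 ]), array([0.5554, 0.0376, 0.062 ])] [ 0.581225 -0.00135   0.062   ]
bladehandle 137 [0.529  0.2496 0.1105] 0.11083990903651858 ((530.0527954101562, 249.95272827148438), (24.791316986083984, 44.06045913696289), 68.59900665283203)
bladestand 487 [0.5267 0.2479 0.0614] 0.06136384598347705 ((530.0289306640625, 250.7487030029297), (72.60243225097656, 85.64544677734375), 68.07229614257812)
plate 1400 [0.4594 0.0309 0.1195] 0.1194407618625366 ((460.2314147949219, 30.92147445678711), (129.89454650878906, 90.75856018066406), 74.5909194946289)
gapblock 411 [ 0.5797 -0.0025  0.0616] 0.0615937575077149 ((580.3135375976562, -2.532825469970703), (59.37386703491211, 71.76434326171875), 74.71810150146484)
rodhandle 104 [ 0.5518 -0.2623  0.1793] 0.17991966681430732 ((552.8556518554688, -262.8609619140625), (26.917985916137695, 29.130905151367188), 84.60063171386719)
rodstand 1011 [ 0.5512 -0.2632  0.1247] 0.12459613521109685 ((553.0828247070312, -264.5831298828125), (100.21814727783203, 101.6728744506836), 3.3248350620269775)
yellow 135 [ 0.595  -0.1579  0.1601] 0.16848800334890324 ((597.7781372070312, -160.1210479736328), (28.180051803588867, 28.44683074951172), 26.400482177734375)
glue 110 [ 0.6485 -0.2588  0.0663] 0.06086974907929846 ((649.0281372070312, -259.1614685058594), (35.97652816772461, 27.171266555786133), 47.220523834228516)
```

```bash
cat >> h.py <<'E'
def Rdown(deg):  # jaw direction angle
    a=np.radians(deg);x=np.array([np.cos(a),np.sin(a),0]);y=np.array([0,0,-1.]);return np.stack([x,y,np.cross(x,y)],1)
def plan(pos,deg,st=None):
    from workcell import status
    st=st or status.sense();R=Rn.from_rotvec(st["eef_rot"]).as_matrix()
    x=R[:,0];cur=np.degrees(np.arctan2(x[1],x[0]))
    sh=R.T@(np.asarray(pos)-st["ee_pos"])
    tu=Rn.from_matrix(R.T@Rdown(deg)).as_rotvec()
    print("t %.2f pos %s jawdeg %.2f j6 %.2f tilt %s"%(st["t"],st["ee_pos"].round(4),cur,st["joint_positions"][5],R[2].round(4)),"gap %.3f F %s M %s"%(st["finger_gap"],st["force"].round(2),st["moment"].round(2)))
    print("shift",sh.round(4),"turn",tu.round(4))
E
python3 - <<'E'
from h import *
plan([.53,.25,.24],68.4)
plan([.53,.25,.24],-111.6)
E
```

```text
t 0.15 pos [0.2057 0.4826 0.2223] jawdeg 66.92 j6 1.57 tilt [-0.0012 -1.     -0.    ] gap 0.999 F [ 0.07 -0.56 -1.18] M [ 0.02  0.06 -0.03]
shift [-0.0869 -0.0176 -0.3896] turn [ 0.     -0.0258 -0.0012]
t 0.15 pos [0.2057 0.4826 0.2223] jawdeg 66.92 j6 1.57 tilt [-0.0012 -1.     -0.    ] gap 0.999 F [ 0.07 -0.56 -1.18] M [ 0.02  0.06 -0.03]
shift [-0.0869 -0.0176 -0.3896] turn [1.8000e-03 3.1158e+00 0.0000e+00]
```

Request:
play_rows([
  [0,[-0.009,-0.0176,-0.039],[0,-0.003,0]],
  [0,[-0.0175,-0.0176,-0.078],[0,-0.006,0]],
  [0,[-0.026,-0.0176,-0.117],[0,-0.009,0]],
  [0,[-0.035,-0.0176,-0.156],[0,-0.012,0]],
  [0,[-0.0435,-0.0176,-0.195],[0,-0.014,0]],
  [0,[-0.052,-0.0176,-0.234],[0,-0.017,0]],
  [0,[-0.061,-0.0176,-0.273],[0,-0.02,0]],
  [0,[-0.0695,-0.0176,-0.312],[0,-0.022,0]],
  [0,[-0.078,-0.0176,-0.351],[0,-0.025,0]],
  [0,[-0.084,-0.0176,-0.377],[0,-0.0258,-0.001]],
  [0,[-0.0869,-0.0176,-0.3896],[0,-0.0258,-0.001]],
  [0,[-0.0869,-0.0176,-0.3896],[0,-0.0258,-0.001]],
])

```text
t: 1.15
ee_pos: [0.5318, 0.2482, 0.2392]
eef_rot: [-1.366, -0.924, 0.926]
force: [-0.5, -0.6, 0.2]
finger_gap: 1.001
```

```bash
cat > w.py <<'E'
import sys
from h import *
from workcell import imaging
n=sys.argv[1]
s=imaging.snapshot("wrist");pickle.dump(s,open(f"pics/{n}.pkl","wb"))
cv2.imwrite(f"pics/{n}.png",s["img"][:,:,::-1])
E
python3 w.py w1
python3 - <<'E'
from h import *
s=pickle.load(open("pics/w1.pkl","rb"))
print("cam",-s["R"].T@s["t"],s["R"][2])
plan([.53,.25,.098],68.4)
for X in [(.53,.25,.112),(.53,.2505,.062),(.5812,-.0015,.062)]: print(proj(s,X))
E
```

```text
cam [0.46870134 0.27451799 0.3899787 ] [ 0.25331684 -0.10196844 -0.96199429]
t 1.20 pos [0.5304 0.2493 0.2394] jawdeg 68.28 j6 0.82 tilt [-8.e-04 -1.e+00  1.e-03] gap 1.001 F [-0.08  0.3  -0.91] M [ 0.04 -0.02  0.04]
shift [0.0006 0.1414 0.0005] turn [-0.001  -0.0022 -0.0008]
[322.50550394 183.33464143]
[322.94363678 172.46885525]
[163.95762282 277.57157052]
```

View pics/w1.png

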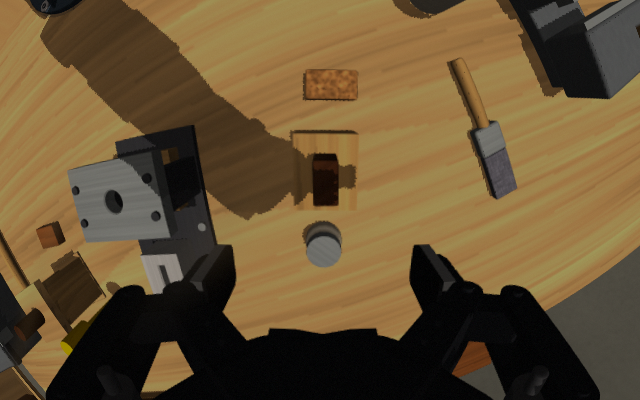

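Run:
```python
from h import *
s=pickle.load(open("pics/w1.pkl","rb"))
im=s["img"][:,:,::-1][120:220,280:370]
im=cv2.convertScaleAbs(im,alpha=2)
cv2.imwrite("pics/w1c.png",cv2.resize(im,None,fx=6,fy=6,interpolation=cv2.INTER_CUBIC))
```

```text
(no output)
```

View pics/w1c.png

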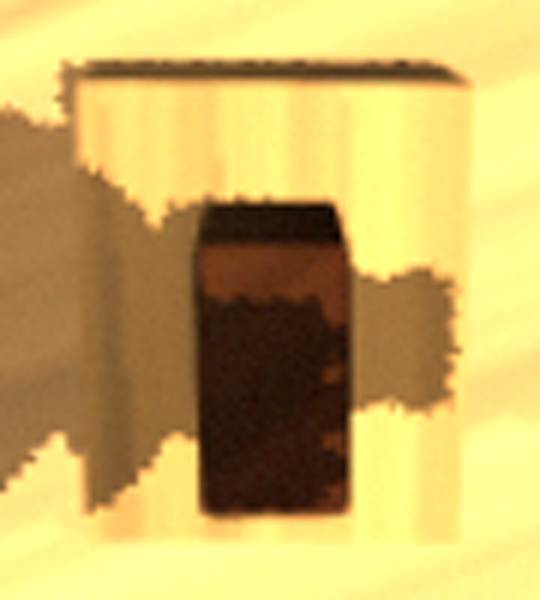

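```bash
python3 w.py w2
python3 - <<'E'
from h import *
for n in ["w1","w2"]:
    s=pickle.load(open(f"pics/{n}.pkl","rb"))
    print("cam",-s["R"].T@s["t"])
    g=s["img"][120:220,280:370].astype(int)
c=[pix(s,280+(u+.5)/6-.5,120+(v+.5)/6-.5,.112,True) for u,v in [(198,242),(348,240),(348,515),(203,515)]]
print(np.array(c).round(4),np.mean(c,0))
d=c[3]-c[0]+c[2]-c[1];print(np.degrees(np.arctan2(d[1],d[0])))
im=s["img"][:,:,::-1][120:220,280:370]
im=cv2.convertScaleAbs(im,alpha=2)
cv2.imwrite("pics/w2c.png",cv2.resize(im,None,fx=6,fy=6,interpolation=cv2.INTER_CUBIC))
# jaw midpoint check
plan([.53,.25,.098],68.4)
E
```

```text
cam [0.46870134 0.27451799 0.3899787 ]
cam [0.4673861  0.27545781 0.39020158]
[[0.5049 0.2508 0.112 ]
 [0.513  0.272  0.112 ]
 [0.5537 0.2564 0.112 ]
 [0.5453 0.2353 0.112 ]] [0.52922901 0.2536209  0.112     ]
-21.0639293938286
t 1.25 pos [0.5296 0.2501 0.2396] jawdeg 68.35 j6 0.82 tilt [-6.e-04 -1.e+00  1.e-03] gap 0.996 F [ 0.01 -0.31  0.4 ] M [0.02 0.07 0.03]
shift [ 0.0002  0.1416 -0.0005] turn [-0.001  -0.0008 -0.0006]
```

View pics/w2c.png

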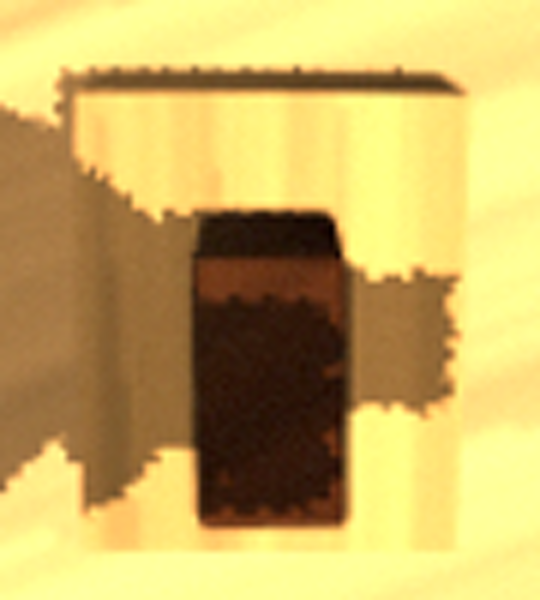

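Request:
play_rows([
  [0,[0.001,0.03,-0.0003],[0,0,0]],
  [0,[0.001,0.06,-0.0003],[0,0,0]],
  [0,[0.001,0.09,-0.0003],[0,0,0]],
  [0,[0.001,0.115,-0.0003],[0,0,0]],
  [0,[0.001,0.13,-0.0003],[0,0,0]],
  [0,[0.001,0.14,-0.0003],[0,0,0]],
  [0,[0.001,0.1416,-0.0003],[0,0,0]],
  [0,[0.001,0.1416,-0.0003],[0,0,0]],
  [0,[0.001,0.1416,-0.0003],[0,0,0]],
  [0.3,[0.001,0.1416,-0.0003],[0,0,0]],
  [0.5,[0.001,0.1416,-0.0003],[0,0,0]],
  [0.6,[0.001,0.1416,-0.0003],[0,0,0]],
], grip_force=30)

```text
t: 2.25
ee_pos: [0.5305, 0.251, 0.0988]
eef_rot: [-1.364, -0.927, 0.926]
force: [-0.2, -0.4, -0.2]
finger_gap: 0.603
```

```bash
python3 w.py w3
python3 - <<'E'
from h import *
plan([.53,.251,.098],68.4)
E
```

```text
t 2.30 pos [0.5304 0.2509 0.0986] jawdeg 68.34 j6 0.82 tilt [ 1.e-04 -1.e+00  4.e-04] gap 0.514 F [-0.5   0.01 -0.35] M [ 0.03  0.05 -0.04]
shift [-0.0001  0.0006  0.0004] turn [-0.0004 -0.001   0.0001]
```

View pics/w3.png

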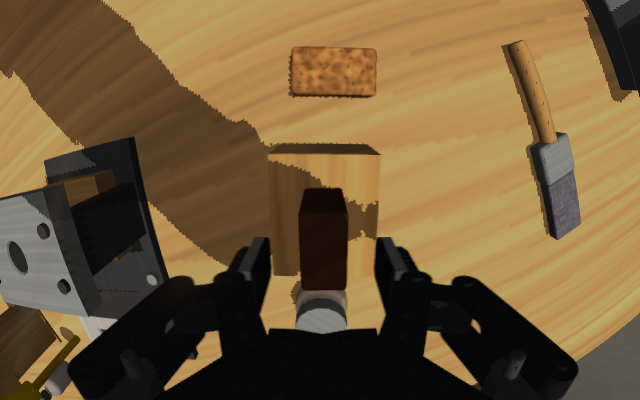

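The handle (300–347, 235–290) sits centred between the pads, so I'll close.

Request:
play_rows([
  [0.7,[0,0.0,0],[0,0,0]],
  [0.8,[0,0.0,0],[0,0,0]],
  [0.9,[0,0.0,0],[0,0,0]],
  [1,[0,0.0,0],[0,0,0]],
  [1,[0,0.0,0],[0,0,0]],
  [1,[0,0.0,0],[0,0,0]],
  [1,[0,0.0,0],[0,0,0]],
], grip_force=50)

```text
t: 2.88
ee_pos: [0.5307, 0.2511, 0.0992]
eef_rot: [-1.364, -0.927, 0.926]
force: [-0.6, -0.8, 6.7]
finger_gap: 0.256
```

Run:
```python
from h import *
plan([.53,.251,.20],68.4)
```

```text
t 2.88 pos [0.5307 0.2511 0.0992] jawdeg 68.34 j6 0.82 tilt [ 8.e-04 -1.e+00 -3.e-04] gap 0.256 F [-0.59 -0.82  6.73] M [-0.08  0.14  0.03]
shift [-0.0002 -0.1008  0.0006] turn [ 0.0003 -0.001   0.0008]
```

Request:
play_rows([
  [1,[0,0.0,0],[0,0,0]],
  [1,[0,-0.005,0],[0,0,0]],
  [1,[0,-0.015,0],[0,0,0]],
  [1,[0,-0.03,0],[0,0,0]],
  [1,[0,-0.05,0],[0,0,0]],
  [1,[0,-0.07,0],[0,0,0]],
  [1,[0,-0.09,0],[0,0,0]],
  [1,[0,-0.105,0],[0,0,0]],
  [1,[0,-0.105,0],[0,0,0]],
  [1,[0,-0.105,0],[0,0,0]],
])

```text
t: 3.72
ee_pos: [0.5311, 0.2512, 0.2051]
eef_rot: [-1.365, -0.929, 0.924]
force: [-0.3, 0.2, -1.3]
finger_gap: 0.257
```

```bash
python3 w.py w4
python3 - <<'E'
from h import *
from workcell import imaging
plan([.5812,-.0015,.20],74.8)
s=imaging.snapshot("scene");cv2.imwrite("pics/s4.png",cv2.resize(s["img"][120:260,220:400,::-1],None,fx=4,fy=4,interpolation=cv2.INTER_CUBIC))
E
```

```text
t 3.77 pos [0.5306 0.2509 0.204 ] jawdeg 68.34 j6 0.82 tilt [ 8.e-04 -1.e+00 -3.e-04] gap 0.256 F [ 0.18 -0.21 -0.55] M [-0.    0.01  0.  ]
shift [-0.2159  0.0038 -0.1402] turn [ 0.0003 -0.1127  0.0008]
```

View pics/w4.png

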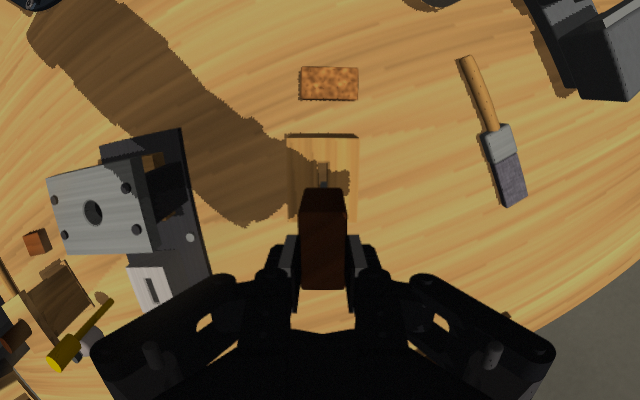

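View pics/s4.png

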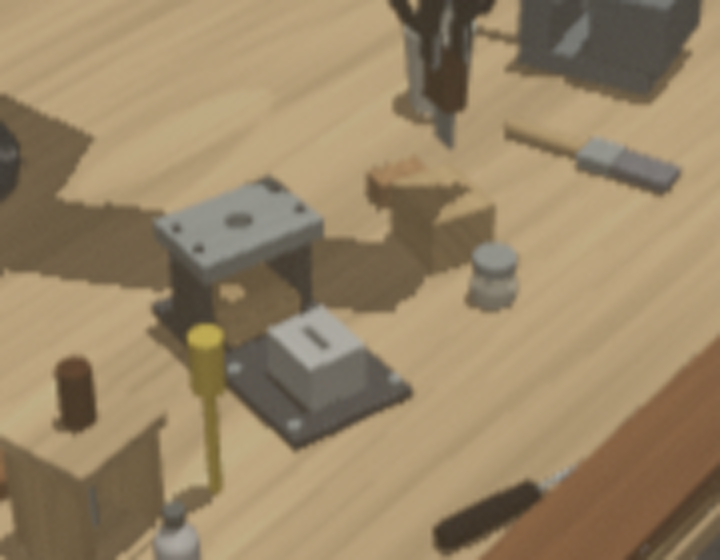

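Run:
```python
from h import *
s=pickle.load(open("pics/w4.pkl","rb"))
im=cv2.convertScaleAbs(s["img"][:,:,::-1][150:300,270:380],alpha=2.5)
cv2.imwrite("pics/w4c.png",cv2.resize(im,None,fx=4,fy=4,interpolation=cv2.INTER_CUBIC))
```

```text
(no output)
```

View pics/w4c.png

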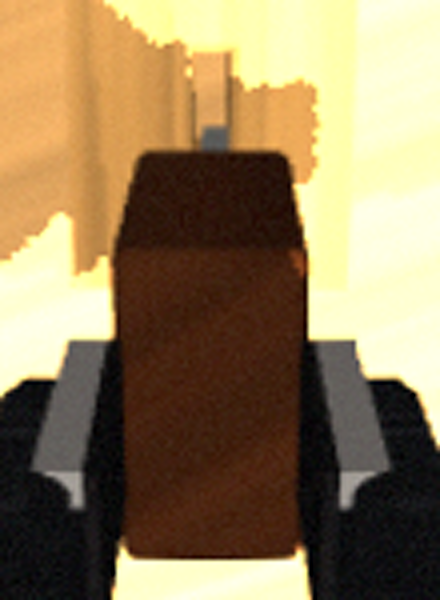

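Run:
```python
from h import *
from workcell import status
st=status.sense()
s=pickle.load(open("pics/w4.pkl","rb"))
# pose at the snapshot was before settle
p=np.array([.5311,.2512,.2051]);R=Rn.from_rotvec([-1.365,-.929,.924]).as_matrix()
c=[]
for u,v in [(113,248),(307,248),(303,555),(121,555)]:
    X=pix(s,270+(u+.5)/4-.5,150+(v+.5)/4-.5,p[2]+.0128,True);c.append(R.T@(X-p))
c=np.array(c);print(c.round(4),c.mean(0))
```

```text
[[-0.0106 -0.0129  0.0219]
 [ 0.0122 -0.0128  0.0219]
 [ 0.0129 -0.0127 -0.0207]
 [-0.0109 -0.0128 -0.0207]] [ 0.00090204 -0.01279924  0.00062625]
```

Request:
play_rows([
  [1,[-0.015,0,-0.01],[0,-0.01,0]],
  [1,[-0.04,0,-0.026],[0,-0.025,0]],
  [1,[-0.07,0,-0.0455],[0,-0.04,0]],
  [1,[-0.1,0,-0.065],[0,-0.055,0]],
  [1,[-0.13,0,-0.0845],[0,-0.07,0]],
  [1,[-0.16,0,-0.104],[0,-0.085,0]],
  [1,[-0.185,0,-0.12],[0,-0.1,0]],
  [1,[-0.205,0,-0.133],[0,-0.111,0]],
  [1,[-0.215,0,-0.1402],[0,-0.111,0]],
  [1,[-0.2155,0,-0.1402],[0,-0.111,0]],
  [1,[-0.2155,0,-0.1402],[0,-0.111,0]],
  [1,[-0.2155,0,-0.1402],[0,-0.111,0]],
])

```text
t: 4.82
ee_pos: [0.5806, -0.0004, 0.2028]
eef_rot: [-1.322, -1.009, 1.011]
force: [0.2, 0.0, -1.6]
finger_gap: 0.255
```

```bash
sleep 0; python3 w.py w5a; python3 w.py w5
python3 - <<'E'
from h import *
plan([.5812,-.0008,.20],74.75)
s=pickle.load(open("pics/w5.pkl","rb"))
print(proj(s,(.5812,-.0008,.062)))
im=cv2.convertScaleAbs(s["img"][:,:,::-1][90:300,250:400],alpha=1.7)
cv2.imwrite("pics/w5c.png",cv2.resize(im,None,fx=4,fy=4,interpolation=cv2.INTER_CUBIC)[:600])
E
```

```text
t 4.92 pos [ 0.5807 -0.      0.2031] jawdeg 74.77 j6 0.27 tilt [ 1.0e-04 -1.0e+00  1.1e-03] gap 0.255 F [-0.77  0.2  -0.23] M [-0.04  0.02  0.02]
shift [-0.0006  0.0031 -0.0007] turn [-0.0011  0.0004  0.0001]
[320.90948356 183.1472664 ]
```

View pics/w5c.png

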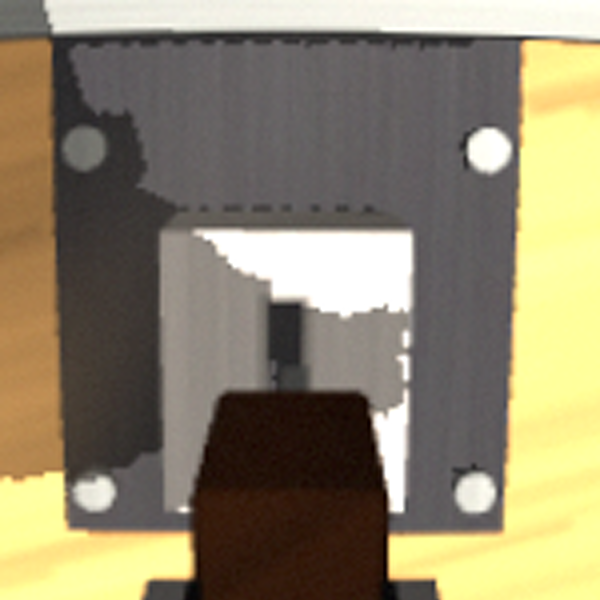

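View pics/w5.png

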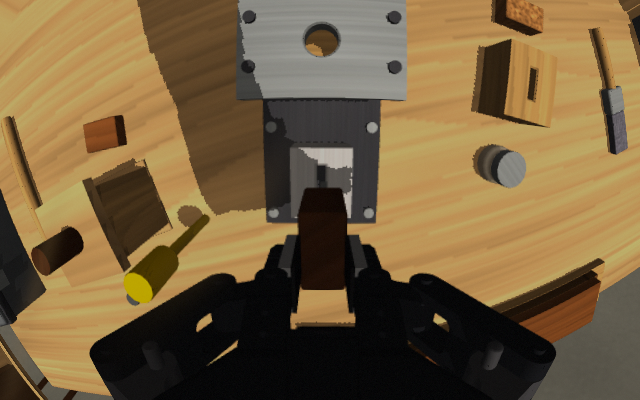

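Run:
```python
from h import *
s=pickle.load(open("pics/w5.pkl","rb"))
from workcell import status
st=status.sense();p=st["ee_pos"];R=Rn.from_rotvec(st["eef_rot"]).as_matrix()
print(p)
def f(u,v,z):
    X=pix(s,250+(u+.5)/4-.5,90+(v+.5)/4-.5,z,True);return (R.T@(X-p)).round(4),X.round(4)
for q in [(160,228,.062),(412,228,.062),(406,512,.062),(163,510,.062),(268,340,.062),(303,340,.062),(286,302,.062)]: print(q,f(*q))
print("blade near edge in blade plane z=tip..",f(277,380,.125),f(307,380,.125))
print("handle near top",f(193,490,p[2]+.0128),f(388,490,p[2]+.0128))
print("handle near bot",f(219,393,p[2]-.0372),f(367,393,p[2]-.0372))
```

```text
[ 5.80702726e-01 -5.96217555e-06  2.03084081e-01]
(160, 228, 0.062) (array([-0.0303,  0.1411,  0.0348]), array([ 0.539, -0.02 ,  0.062]))
(412, 228, 0.062) (array([0.0294, 0.1411, 0.0348]), array([0.5547, 0.0376, 0.062 ]))
(406, 512, 0.062) (array([ 0.0296,  0.141 , -0.0363]), array([0.6233, 0.0191, 0.062 ]))
(163, 510, 0.062) (array([-0.0313,  0.141 , -0.0358]), array([ 0.6068, -0.0396,  0.062 ]))
(268, 340, 0.062) (array([-0.0048,  0.1411,  0.0076]), array([ 0.572 , -0.0026,  0.062 ]))
(303, 340, 0.062) (array([0.0036, 0.1411, 0.0076]), array([0.5742, 0.0056, 0.062 ]))
(286, 302, 0.062) (array([-0.0004,  0.1411,  0.0169]), array([0.5642, 0.0041, 0.062 ]))
blade near edge in blade plane z=tip.. (array([-0.0019,  0.0781,  0.0129]), array([0.5676, 0.0016, 0.125 ])) (array([0.0038, 0.0781, 0.0129]), array([0.5691, 0.0071, 0.125 ]))
handle near top (array([-0.0108, -0.0128,  0.0216]), array([ 0.557 , -0.0048,  0.2159])) (array([ 0.0121, -0.0128,  0.0216]), array([0.563 , 0.0174, 0.2159]))
handle near bot (array([-0.0106,  0.0372,  0.0207]), array([ 0.5579, -0.0047,  0.1659])) (array([0.0126, 0.0372, 0.0207]), array([0.564 , 0.0176, 0.1659]))
```

Request:
play_rows([
  [1,[-0.0014,0.015,-0.0006],[-0.001,0,0]],
  [1,[-0.0014,0.03,-0.0006],[-0.001,0,0]],
  [1,[-0.0014,0.042,-0.0006],[-0.001,0,0]],
  [1,[-0.0014,0.048,-0.0006],[-0.001,0,0]],
  [1,[-0.0014,0.05,-0.0006],[-0.001,0,0]],
  [1,[-0.0014,0.05,-0.0006],[-0.001,0,0]],
  [1,[-0.0014,0.05,-0.0006],[-0.001,0,0]],
  [1,[-0.0014,0.05,-0.0006],[-0.001,0,0]],
])

```text
t: 5.58
ee_pos: [0.5814, -0.0013, 0.1539]
eef_rot: [-1.324, -1.012, 1.011]
force: [-0.8, -0.4, -1.4]
finger_gap: 0.258
```

```bash
python3 w.py w6a; python3 w.py w6
python3 - <<'E'
from h import *
from workcell import imaging
plan([.5812,-.0012,.0992],74.75)
s=pickle.load(open("pics/w6.pkl","rb"))
im=cv2.convertScaleAbs(s["img"][:,:,::-1][90:300,250:400],alpha=1.7)
cv2.imwrite("pics/w6c.png",cv2.resize(im,None,fx=4,fy=4,interpolation=cv2.INTER_CUBIC)[:600])
s=imaging.snapshot("scene");cv2.imwrite("pics/s6.png",cv2.resize(s["img"][140:240,240:360,::-1],None,fx=6,fy=6,interpolation=cv2.INTER_CUBIC))
E
```

```text
t 5.68 pos [ 0.5812 -0.0014  0.1538] jawdeg 74.78 j6 0.26 tilt [ 4.e-04 -1.e+00 -9.e-04] gap 0.257 F [-0.9   0.4  -1.07] M [ 0.   -0.02  0.  ]
shift [0.0002 0.0546 0.0002] turn [0.0009 0.0005 0.0004]
```

View pics/w6c.png

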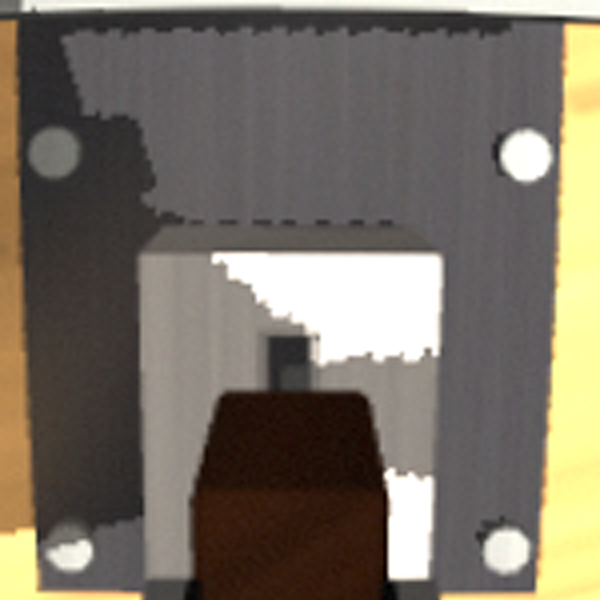

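View pics/s6.png

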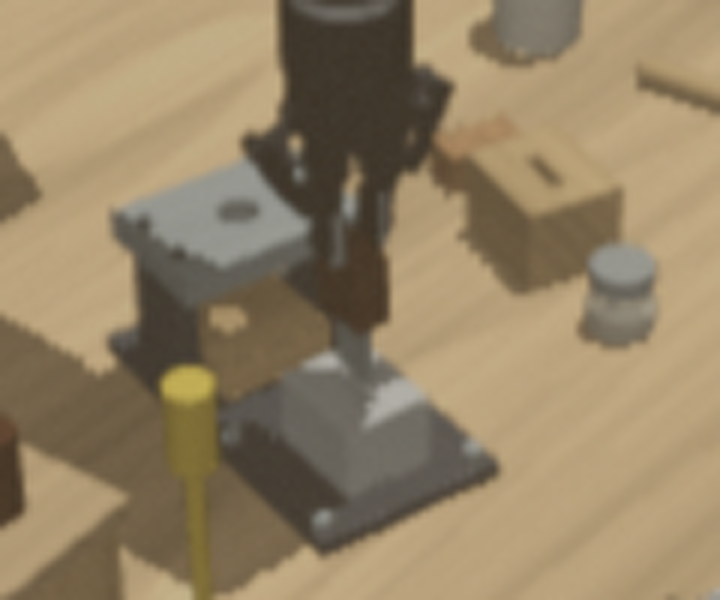

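Everything lines up: block mid-column 290.5, slot 290, blade 292, handle 290.5. I'll lower it.

Request:
play_rows([
  [1,[0,0.004,0],[0,0,0]],
  [1,[0,0.008,0],[0,0,0]],
  [1,[0,0.012,0],[0,0,0]],
  [1,[0,0.016,0],[0,0,0]],
  [1,[0,0.022,0],[0,0,0]],
  [1,[0,0.028,0],[0,0,0]],
  [1,[0,0.034,0],[0,0,0]],
  [1,[0,0.04,0],[0,0,0]],
  [1,[0,0.045,0],[0,0,0]],
  [1,[0,0.048,0],[0,0,0]],
  [1,[0,0.048,0],[0,0,0]],
])

```text
t: 6.65
ee_pos: [0.5808, -0.0015, 0.1048]
eef_rot: [-1.323, -1.011, 1.011]
force: [-0.6, 0.4, -0.4]
finger_gap: 0.254
```

Run:
```python
from h import *
plan([.5812,-.0012,.0992],74.75)
```

```text
t 6.65 pos [ 0.5808 -0.0015  0.1048] jawdeg 74.77 j6 0.26 tilt [ 0.e+00 -1.e+00  4.e-04] gap 0.254 F [-0.64  0.44 -0.36] M [-0.03 -0.01 -0.01]
shift [ 0.0004  0.0056 -0.0003] turn [-0.0004  0.0004  0.    ]
```

In without contact. Now I'll press gently to the shoulder.

Request:
play_rows([
  [1,[0,0.002,0],[0,0,0]],
  [1,[0,0.0035,0],[0,0,0]],
  [1,[0,0.005,0],[0,0,0]],
  [1,[0,0.006,0],[0,0,0]],
  [1,[0,0.007,0],[0,0,0]],
  [1,[0,0.007,0],[0,0,0]],
])

```text
t: 7.15
ee_pos: [0.5811, -0.0013, 0.0991]
eef_rot: [-1.324, -1.012, 1.01]
force: [-3.0, 1.8, 9.4]
finger_gap: 0.254
```

Run:
```python
from h import *
plan([.5812,-.0012,.0992],74.75)
```

```text
t 7.15 pos [ 0.5811 -0.0013  0.0991] jawdeg 74.78 j6 0.26 tilt [ 7.0e-04 -1.0e+00 -1.1e-03] gap 0.254 F [-3.02  1.83  9.42] M [0.07 0.69 0.  ]
shift [ 0.0002 -0.0001 -0.    ] turn [0.0011 0.0006 0.0007]
```

Request:
play_rows([
  [1,[0,0.001,0],[0,0,0]],
  [1,[0,0.001,0],[0,0,0]],
  [1,[0,0.001,0],[0,0,0]],
  [0.7,[0,0.001,0],[0,0,0]],
  [0.6,[0,0.0,0],[0,0,0]],
  [0.5,[0,0,0],[0,0,0]],
  [0.4,[0,0,0],[0,0,0]],
  [0.3,[0,0.0,0],[0,0,0]],
  [0.2,[0,0.0,0],[0,0,0]],
  [0.2,[0,0.0,0],[0,0,0]],
])

```text
t: 7.98
ee_pos: [0.5811, -0.0014, 0.099]
eef_rot: [-1.324, -1.012, 1.01]
force: [-0.1, -0.6, 0.6]
finger_gap: 0.8
```

```bash
python3 w.py w7
python3 - <<'E'
from h import *
plan([.5812,-.0012,.2],74.75)
s=pickle.load(open("pics/w7.pkl","rb"))
im=cv2.convertScaleAbs(s["img"][:,:,::-1][90:300,220:430],alpha=1.7)
cv2.imwrite("pics/w7c.png",cv2.resize(im,None,fx=2.8,fy=2.8,interpolation=cv2.INTER_CUBIC)[:600])
E
```

```text
t 8.03 pos [ 0.5811 -0.0013  0.099 ] jawdeg 74.78 j6 0.26 tilt [ 6.e-04 -1.e+00 -1.e-03] gap 0.801 F [-0.22 -0.51 -0.09] M [-0.03  0.04 -0.07]
shift [ 0.0002 -0.101  -0.0002] turn [0.001  0.0006 0.0006]
```

View pics/w7c.png

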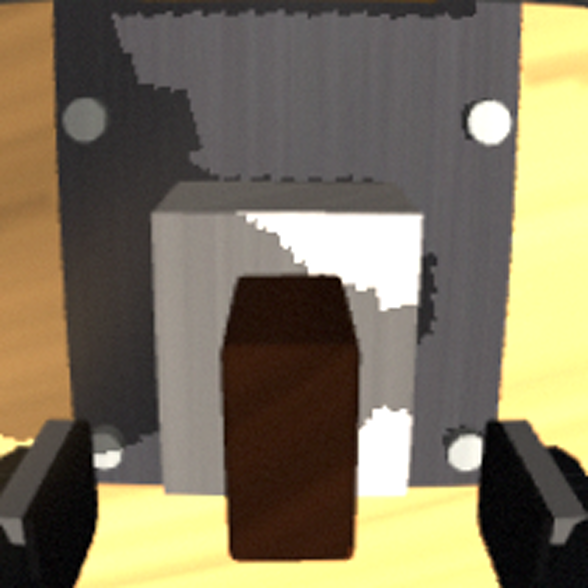

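Blade seated and released; the handle rests on the block at about (290,450). Next I'll rise and move above the rod.

Run:
```python
from h import *
plan([.5535,-.2625,.30],74.75)
```

```text
t 8.03 pos [ 0.5811 -0.0013  0.099 ] jawdeg 74.78 j6 0.26 tilt [ 6.e-04 -1.e+00 -1.e-03] gap 0.801 F [-0.22 -0.51 -0.09] M [-0.03  0.04 -0.07]
shift [-0.2591 -0.2011 -0.0421] turn [0.001  0.0006 0.0006]
```

Request:
play_rows([
  [0.2,[0,-0.015,0],[0,0,0]],
  [0.1,[0,-0.04,0],[0,0,0]],
  [0,[0,-0.08,0],[0,0,0]],
  [0,[0,-0.12,0],[0,0,0]],
  [0,[0,-0.16,0],[0,0,0]],
  [0,[-0.005,-0.19,-0.001],[0,0,0]],
  [0,[-0.04,-0.201,-0.006],[0,0,0]],
  [0,[-0.079,-0.201,-0.0125],[0,0,0]],
  [0,[-0.118,-0.201,-0.019],[0,0,0]],
  [0,[-0.157,-0.201,-0.025],[0,0,0]],
  [0,[-0.19,-0.201,-0.03],[0,0,0]],
  [0,[-0.22,-0.201,-0.035],[0,0,0]],
])

```text
t: 9.03
ee_pos: [0.5563, -0.2251, 0.3]
eef_rot: [-1.324, -1.012, 1.01]
force: [0.5, -0.1, 0.3]
finger_gap: 1.002
```

Run:
```python
from h import *
plan([.5535,-.2625,.30],74.75)
```

```text
t 9.03 pos [ 0.5563 -0.2251  0.3   ] jawdeg 74.74 j6 -0.12 tilt [ 5.0e-04 -1.0e+00 -1.2e-03] gap 1.002 F [ 0.47 -0.09  0.3 ] M [-0.02 -0.06  0.01]
shift [-0.0369  0.     -0.0072] turn [ 0.0012 -0.0002  0.0005]
```

Request:
play_rows([
  [0,[-0.02,0,-0.004],[0,0,0]],
  [0,[-0.033,0,-0.0065],[0.001,0,0]],
  [0,[-0.037,0,-0.0072],[0.001,0,0]],
  [0,[-0.037,0,-0.0072],[0.001,0,0]],
  [0,[-0.037,0,-0.0072],[0.001,0,0]],
])

```text
t: 9.45
ee_pos: [0.5536, -0.2617, 0.3]
eef_rot: [-1.323, -1.012, 1.011]
force: [-0.0, -0.3, -0.2]
finger_gap: 1.001
```

```bash
python3 w.py w8a; python3 w.py w8;python3 - <<'E'
from h import *
plan([.5535,-.2625,.160],74.75)
s=pickle.load(open("pics/w8.pkl","rb"));print(proj(s,(.5535,-.2625,.181)))
im=cv2.convertScaleAbs(s["img"][:,:,::-1][120:270,250:400],alpha=1.7)
cv2.imwrite("pics/w8c.png",cv2.resize(im,None,fx=4,fy=4,interpolation=cv2.INTER_CUBIC)[:600])
E
```

```text
t 9.55 pos [ 0.5537 -0.2613  0.3001] jawdeg 74.82 j6 -0.18 tilt [ 7.e-04 -1.e+00 -1.e-04] gap 1.000 F [-0.8  -0.13  0.91] M [-0.   -0.04  0.  ]
shift [-1.300e-03  1.401e-01 -1.000e-04] turn [0.0001 0.0013 0.0007]
[320.07022643 187.8744203 ]
```

View pics/w8.png

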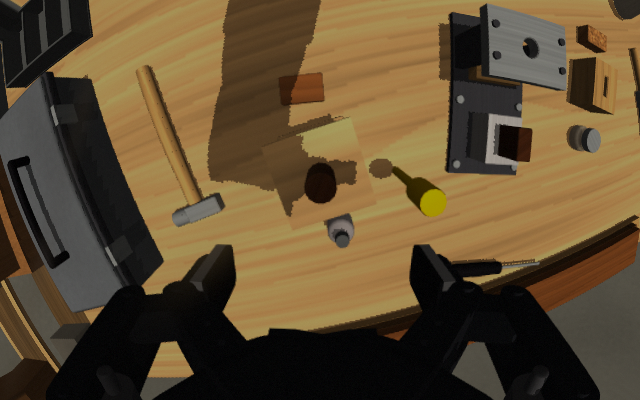

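View pics/w8c.png

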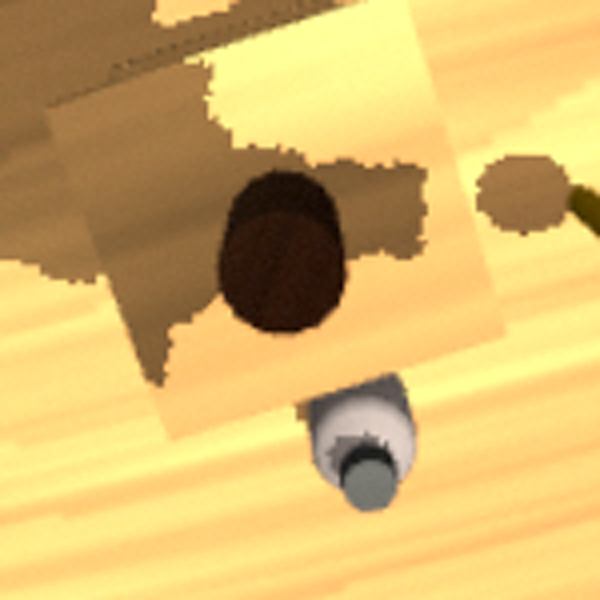

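The dark handle in the plywood stand at (320,183) is the rod. The yellow one at (432,202) stands free and is not meant. I'll descend on the dark one.

Request:
play_rows([
  [0,[-0.0015,0.03,0],[0,0,0]],
  [0,[-0.0015,0.06,0],[0,0,0]],
  [0,[-0.0015,0.09,0],[0,0,0]],
  [0,[-0.0015,0.115,0],[0,0,0]],
  [0,[-0.0015,0.13,0],[0,0,0]],
  [0,[-0.0015,0.1385,0],[0,0,0]],
  [0,[-0.0015,0.1401,0],[0,0,0]],
  [0,[-0.0015,0.1401,0],[0,0,0]],
  [0.25,[-0.0015,0.1401,0],[0,0,0]],
  [0.4,[-0.0015,0.1401,0],[0,0,0]],
  [0.5,[-0.0015,0.1401,0],[0,0,0]],
], grip_force=40)

```text
t: 10.47
ee_pos: [0.554, -0.2628, 0.1612]
eef_rot: [-1.324, -1.013, 1.011]
force: [-0.5, -0.5, 0.3]
finger_gap: 0.608
```

```bash
python3 w.py w9;python3 - <<'E'
from h import *
plan([.5535,-.2629,.160],74.75)
s=pickle.load(open("pics/w9.pkl","rb"))
im=cv2.convertScaleAbs(s["img"][:,:,::-1][150:300,220:430],alpha=2.2)
cv2.imwrite("pics/w9c.png",cv2.resize(im,None,fx=3.8,fy=3.8,interpolation=cv2.INTER_CUBIC)[:600])
E
```

```text
t 10.52 pos [ 0.5539 -0.2628  0.161 ] jawdeg 74.82 j6 -0.18 tilt [ 4.0e-04 -1.0e+00 -1.7e-03] gap 0.516 F [-0.19 -0.55 -0.79] M [-0.01  0.05 -0.  ]
shift [-0.0001  0.001   0.0003] turn [0.0017 0.0013 0.0004]
```

View pics/w9c.png

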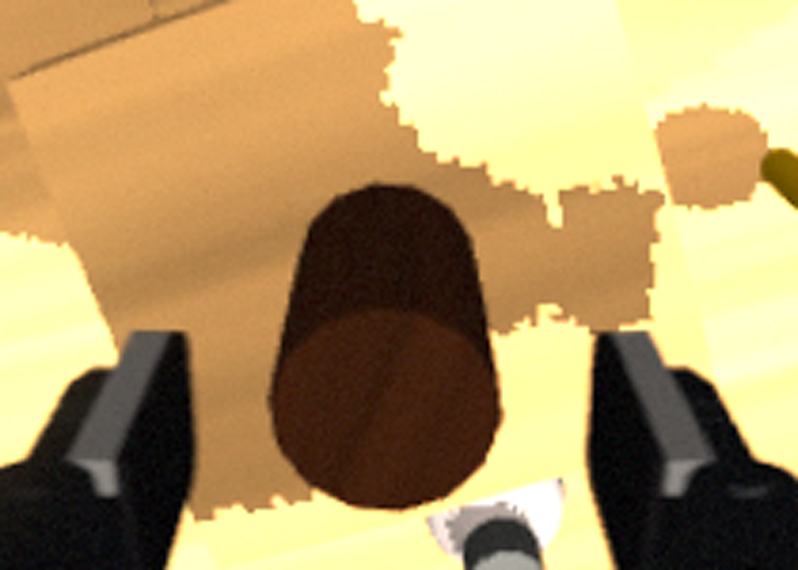

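Request:
play_rows([
  [0.6,[-0.0004,0.0,0],[0.0015,0,0]],
  [0.7,[-0.0004,0.0,0],[0.0015,0,0]],
  [0.8,[-0.0004,0.0,0],[0.0015,0,0]],
  [0.9,[-0.0004,0,0],[0.0015,0,0]],
  [1,[-0.0004,0,0],[0.0015,0,0]],
  [1,[-0.0004,0,0],[0.0015,0,0]],
  [1,[-0.0004,0,0],[0.0015,0,0]],
], grip_force=60)

```text
t: 11.1
ee_pos: [0.554, -0.2635, 0.1619]
eef_rot: [-1.324, -1.013, 1.011]
force: [-1.0, 0.6, 6.1]
finger_gap: 0.319
```

Run:
```python
from h import *
plan([.5535,-.2629,.160],74.75)
```

```text
t 11.10 pos [ 0.554  -0.2635  0.1619] jawdeg 74.81 j6 -0.18 tilt [ 2.0e-04 -1.0e+00 -1.6e-03] gap 0.319 F [-0.96  0.62  6.06] M [0.04 0.26 0.07]
shift [0.0004 0.0019 0.0007] turn [0.0016 0.0011 0.0002]
```

Request:
play_rows([
  [1,[0,0.0,0],[0,0,0]],
  [1,[0,-0.005,0],[0,0,0]],
  [1,[0,-0.015,0],[0,0,0]],
  [1,[0,-0.03,0],[0.0005,0,0]],
  [1,[0,-0.05,0],[0.001,0,0]],
  [1,[0,-0.075,0],[0.0015,0,0]],
  [1,[0,-0.1,0],[0.0015,0,0]],
  [1,[0,-0.13,0],[0.0015,0,0]],
  [1,[0,-0.16,0],[0.0015,0,0]],
  [1,[0,-0.185,0],[0.0015,0,0]],
  [1,[0,-0.19,0],[0.0015,0,0]],
  [1,[0,-0.19,0],[0.0015,0,0]],
])

```text
t: 12.1
ee_pos: [0.5544, -0.2637, 0.3543]
eef_rot: [-1.327, -1.014, 1.011]
force: [0.8, -1.0, -1.5]
finger_gap: 0.316
```

```bash
python3 w.py w10;python3 - <<'E'
from h import *
from workcell import imaging
plan([.4615,.032,.35],74.75)
s=imaging.snapshot("scene");cv2.imwrite("pics/s10.png",cv2.resize(s["img"][100:300,180:400,::-1],None,fx=3,fy=3,interpolation=cv2.INTER_CUBIC))
E
```

```text
t 12.15 pos [ 0.554  -0.2636  0.3524] jawdeg 74.81 j6 -0.18 tilt [-0.     -1.     -0.0013] gap 0.320 F [ 0.2  -0.62 -1.23] M [-0.02  0.01  0.01]
shift [0.261  0.0021 0.1667] turn [ 0.0013  0.0011 -0.    ]
```

View pics/s10.png

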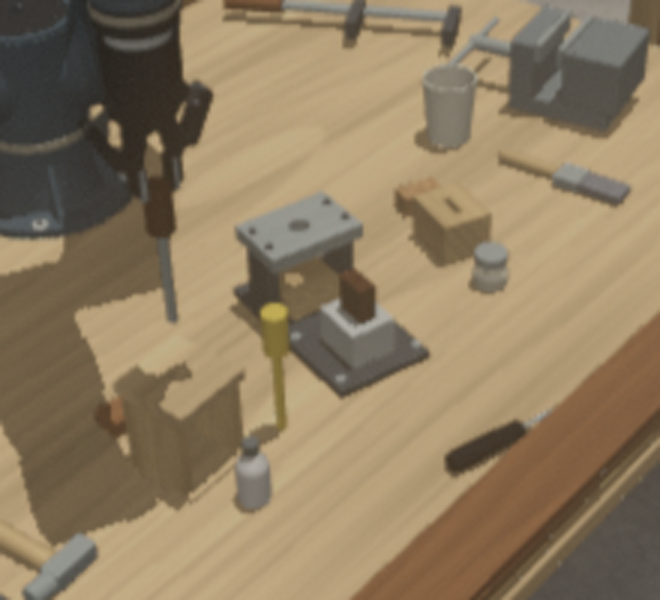

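View pics/w10.png

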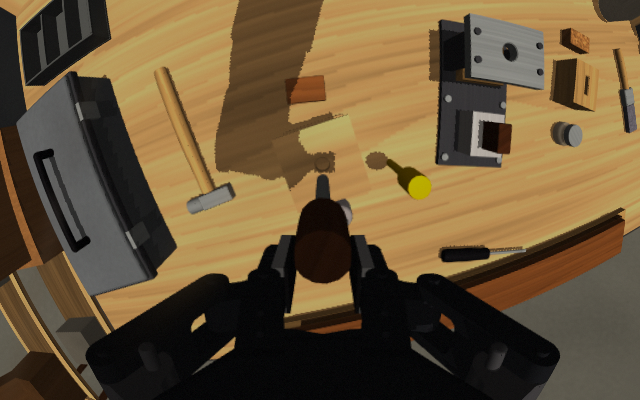

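Request:
play_rows([
  [1,[0.01,0,0.0065],[0,0,0]],
  [1,[0.035,0,0.0225],[0,0,0]],
  [1,[0.065,0,0.0415],[0.001,0,0]],
  [1,[0.095,0,0.061],[0.001,0,0]],
  [1,[0.125,0,0.08],[0.001,0,0]],
  [1,[0.155,0,0.099],[0.001,0,0]],
  [1,[0.185,0,0.118],[0.001,0,0]],
  [1,[0.215,0,0.1375],[0.001,0,0]],
  [1,[0.24,0,0.1535],[0.001,0,0]],
  [1,[0.255,0,0.163],[0.001,0,0]],
  [1,[0.26,0.001,0.1667],[0.001,0,0]],
  [1,[0.26,0.002,0.1672],[0.001,0,0]],
])

```text
t: 13.2
ee_pos: [0.4595, 0.0324, 0.3484]
eef_rot: [-1.319, -1.011, 1.015]
force: [0.7, -0.7, -1.7]
finger_gap: 0.319
```

Request:
play_rows([
  [1,[0,0,0],[0,0,0]],
  [1,[0,0,0],[0,0,0]],
  [1,[0,0,0],[0,0,0]],
])

```text
t: 13.45
ee_pos: [0.4597, 0.0314, 0.3478]
eef_rot: [-1.32, -1.01, 1.015]
force: [-0.1, 0.3, -1.4]
finger_gap: 0.323
```

```bash
python3 w.py w11;python3 - <<'E'
from h import *
from workcell import imaging
plan([.4607,.0313,.29],74.75)
for n,b in [("scene",(110,220,230,350)),("top",(170,300,250,390))]:
    s=imaging.snapshot(n);pickle.dump(s,open(f"pics/{n}11.pkl","wb"))
    cv2.imwrite(f"pics/{n}11.png",cv2.resize(s["img"][b[0]:b[1],b[2]:b[3],::-1],None,fx=4.5,fy=4.5,interpolation=cv2.INTER_CUBIC))
s=pickle.load(open("pics/w11.pkl","rb"))
im=cv2.convertScaleAbs(s["img"][:,:,::-1][100:300,230:410],alpha=1.7)
cv2.imwrite("pics/w11c.png",cv2.resize(im,None,fx=3,fy=3,interpolation=cv2.INTER_CUBIC)[:600])
E
```

```text
t 13.50 pos [0.4598 0.0315 0.348 ] jawdeg 74.86 j6 0.33 tilt [-6.0e-04 -1.0e+00  3.9e-03] gap 0.318 F [ 0.27 -0.97 -0.87] M [ 0.03  0.01 -0.  ]
shift [ 0.0001  0.058  -0.0012] turn [-0.0039  0.002  -0.0006]
```

View pics/w11c.png

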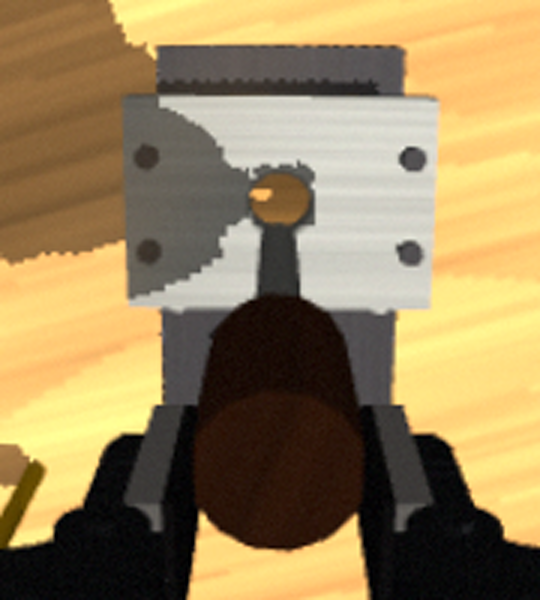

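View pics/scene11.png

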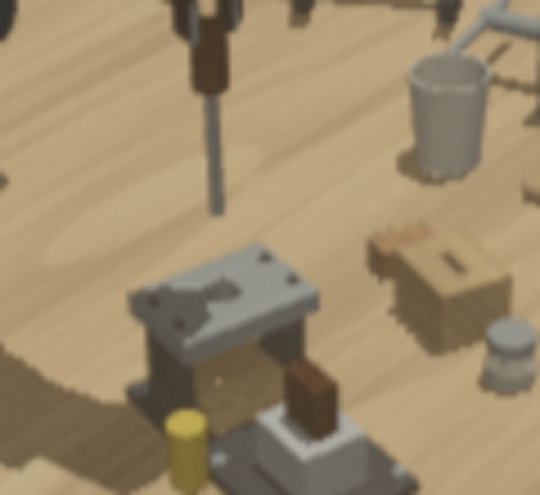

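View pics/top11.png

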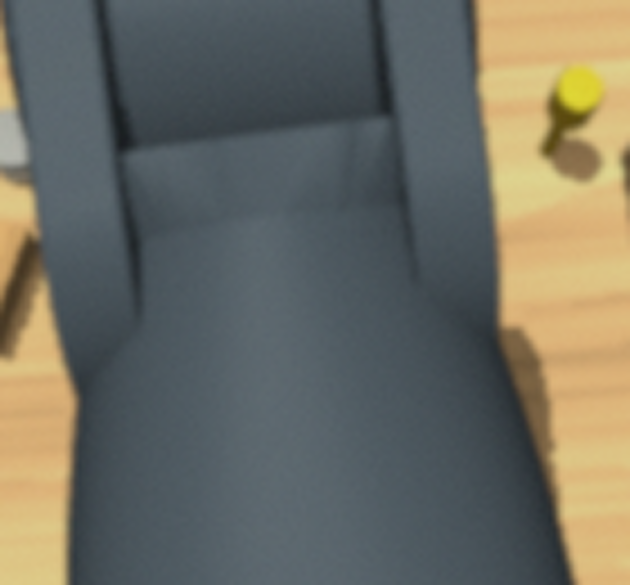

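Run:
```python
from h import *
s=pickle.load(open("pics/w11.pkl","rb"))
from workcell import status
st=status.sense();p=st["ee_pos"];R=Rn.from_rotvec(st["eef_rot"]).as_matrix()
def f(u,v,z):
    X=pix(s,230+(u+.5)/3-.5,100+(v+.5)/3-.5,z,True);return (R.T@(X-p)).round(4),X.round(4)
print("tip near",f(279,228,.196), "L",f(261,232,.196),"R",f(297,232,.196))
print("handle top",f(195,465,p[2]+.0191),f(363,465,p[2]+.0191),f(279,549,p[2]+.0191),f(279,388,p[2]+.0191))
print("bore L",f(249,198,.12),"R",f(313,198,.12),"near",f(281,168,.12))
print("plate",[f(*q,.12)[1] for q in [(124,96),(438,98),(430,309),(130,300)]],)
print("plate ctr", np.mean([f(*q,.12)[1] for q in [(124,96),(438,98),(430,309),(130,300)]],0))
# scene: expected projection of rod axis
s=pickle.load(open("pics/scene11.pkl","rb"))
for dz in [-.04,-.08,-.12,-.1519]:
    for nm,X in [("vert",p+[0,0,dz]),("tooly",p+R[:,1]*-dz)]:
        q=proj(s,X,False);print(nm,dz,q.round(2),"crop",((q-[230,110]+.5)*4.5-.5).round(1))
P=cloud(s);im=s["img"].astype(int)
for r in range(130,160,2):
    row=P[r,265:290];m=(abs(row[:,0]-p[0])<.05)&(abs(row[:,1]-p[1])<.05)&(row[:,2]>.19)
    if m.any(): print(r,np.where(m)[0]+265,row[m].mean(0).round(4))
```

```text
tip near (array([0.0009, 0.1522, 0.0043]), array([0.4553, 0.0337, 0.196 ])) L (array([-0.0051,  0.1522,  0.0029]), array([0.4551, 0.0276, 0.196 ])) R (array([0.0069, 0.1522, 0.0029]), array([0.4582, 0.0391, 0.196 ]))
handle top (array([-0.0125, -0.0191,  0.0025]), array([0.4542, 0.0202, 0.3673])) (array([ 0.014 , -0.0191,  0.0025]), array([0.4611, 0.0458, 0.3673])) (array([ 0.0007, -0.0191, -0.013 ]), array([0.4725, 0.029 , 0.3673])) (array([ 0.0007, -0.019 ,  0.0157]), array([0.4449, 0.0364, 0.3673]))
bore L (array([-0.0114,  0.2282,  0.0009]), array([0.4551, 0.021 , 0.12  ])) R (array([0.015 , 0.2282, 0.0009]), array([0.462 , 0.0465, 0.12  ])) near (array([0.0018, 0.2282, 0.0134]), array([0.4464, 0.037 , 0.12  ]))
plate [array([ 0.4003, -0.0171,  0.12  ]), array([0.4346, 0.1068, 0.12  ]), array([0.5215, 0.0831, 0.12  ]), array([ 0.4841, -0.0401,  0.12  ])]
plate ctr [0.460125 0.033175 0.12    ]
vert -0.04 [276.53 129.88] crop [211.1  91.2]
tooly -0.04 [276.5  129.87] crop [211.   91.2]
vert -0.08 [277.08 139.84] crop [213.6 136. ]
tooly -0.08 [277.03 139.81] crop [213.4 135.9]
vert -0.12 [277.61 149.52] crop [216.  179.6]
tooly -0.12 [277.54 149.47] crop [215.7 179.4]
vert -0.1519 [278.03 157.06] crop [217.9 213.5]
tooly -0.1519 [277.93 156.99] crop [217.5 213.2]
130 [274 275 276 277 278 279] [0.4682 0.0227 0.3148]
132 [275 276 277 278] [0.4626 0.0279 0.3025]
134 [275 276 277 278] [0.4615 0.0285 0.2939]
136 [275 276 277 278] [0.4593 0.0303 0.2842]
138 [276 277 278] [0.4627 0.0287 0.2782]
140 [276 277 278] [0.4602 0.0308 0.2681]
142 [276 277 278] [0.4596 0.0308 0.2597]
144 [276 277 278] [0.4613 0.0284 0.2533]
146 [276 277 278] [0.4615 0.0277 0.2455]
148 [276 277 278] [0.4589 0.0298 0.2351]
150 [276 277 278 279] [0.4582 0.0326 0.2251]
152 [276 277 278 279] [0.4599 0.0302 0.2186]
154 [276 277 278 279] [0.4601 0.0295 0.2105]
156 [276 277 278 279] [0.4602 0.0287 0.2025]
```

Request:
play_rows([
  [1,[0.0002,0.01,-0.0003],[-0.002,0.001,0]],
  [1,[0.0002,0.025,-0.0003],[-0.0039,0.002,0]],
  [1,[0.0002,0.04,-0.0003],[-0.0039,0.002,0]],
  [1,[0.0002,0.052,-0.0003],[-0.0039,0.002,0]],
  [1,[0.0002,0.058,-0.0003],[-0.0039,0.002,0]],
  [1,[0.0002,0.06,-0.0003],[-0.0039,0.002,0]],
  [1,[0.0002,0.06,-0.0003],[-0.0039,0.002,0]],
  [1,[0.0002,0.06,-0.0003],[-0.0039,0.002,0]],
  [1,[0.0002,0.06,-0.0003],[-0.0039,0.002,0]],
])

```text
t: 14.35
ee_pos: [0.4603, 0.0317, 0.2889]
eef_rot: [-1.325, -1.012, 1.01]
force: [0.6, -0.1, -1.2]
finger_gap: 0.318
```

```bash
python3 w.py w12;python3 - <<'E'
from h import *
from workcell import imaging
plan([.4607,.0313,.29],74.75)
for n,b in [("scene",(110,220,230,350)),("top",(170,300,250,390))]:
    s=imaging.snapshot(n);pickle.dump(s,open(f"pics/{n}12.pkl","wb"))
    cv2.imwrite(f"pics/{n}12.png",cv2.resize(s["img"][b[0]:b[1],b[2]:b[3],::-1],None,fx=5,fy=5,interpolation=cv2.INTER_CUBIC))
s=pickle.load(open("pics/w12.pkl","rb"))
im=cv2.convertScaleAbs(s["img"][:,:,::-1][110:220,265:385],alpha=1.7)
cv2.imwrite("pics/w12c.png",cv2.resize(im,None,fx=5,fy=5,interpolation=cv2.INTER_CUBIC)[:600])
E
```

```text
t 14.40 pos [0.4603 0.0318 0.2889] jawdeg 74.76 j6 0.34 tilt [-0.     -1.     -0.0014] gap 0.318 F [ 0.06 -0.25 -1.41] M [-0.02 -0.   -0.01]
shift [-0.0004 -0.0011 -0.0005] turn [ 0.0014  0.0001 -0.    ]
```

View pics/w12c.png

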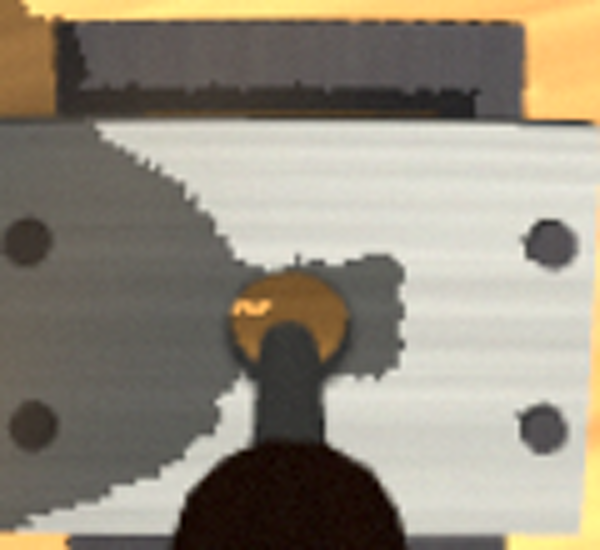

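View pics/scene12.png

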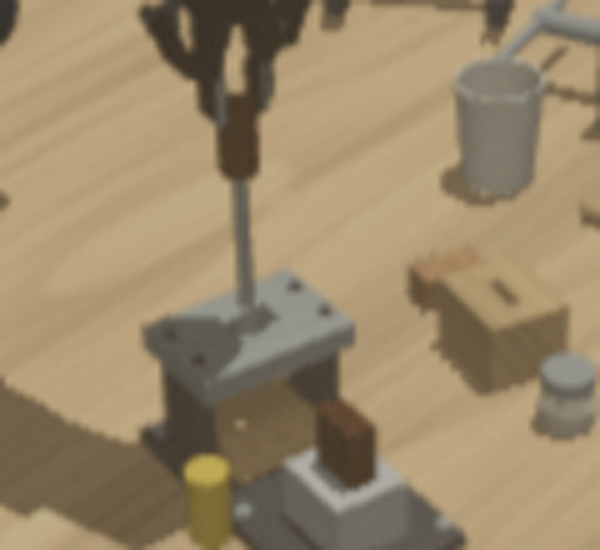

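Run:
```python
from h import *
s=pickle.load(open("pics/w12.pkl","rb"))
from workcell import status
st=status.sense();p=st["ee_pos"];R=Rn.from_rotvec(st["eef_rot"]).as_matrix()
def f(u,v,z):
    X=pix(s,265+(u+.5)/5-.5,110+(v+.5)/5-.5,z,True);return (R.T@(X-p)).round(4),X.round(4)
print("tip near",f(290,320,.137),f(290,320,.135),"L",f(258,345,.137),f(322,345,.137))
print("bore near",f(290,270,.12),f(230,323,.12),f(350,323,.12))
print("plate",[f(*q,.12)[0] for q in [(0,121),(599,123),(582,535),(60,536)]])
print("screws",[f(*q,.12)[0] for q in [(28,241),(551,242),(32,425),(544,428)]],np.mean([f(*q,.12)[0] for q in [(28,241),(551,242),(32,425),(544,428)]],0))
s=pickle.load(open("pics/scene12.pkl","rb"))
for n,X in [("tip",p-[0,0,.1519]),("bore",np.array([.4607,.0313,.12]))]:
    q=proj(s,X,False);print(n,((q-[230,110]+.5)*5-.5).round(1))
s0=pickle.load(open("pics/scene0.pkl","rb"))
cv2.imwrite("pics/scene0b.png",cv2.resize(s0["img"][150:200,250:310,::-1],None,fx=10,fy=10,interpolation=cv2.INTER_CUBIC))
q=proj(s0,[.4607,.0313,.12],False);print((q-[250,150]+.5)*10-.5)
```

```text
tip near (array([0.0011, 0.1517, 0.0061]), array([0.4547, 0.0344, 0.137 ])) (array([0.0011, 0.1537, 0.0057]), array([0.4551, 0.0343, 0.135 ])) L (array([-0.0053,  0.1517,  0.001 ]), array([0.458 , 0.0269, 0.137 ])) (array([0.0075, 0.1517, 0.001 ]), array([0.4614, 0.0392, 0.137 ]))
bore near (array([0.0011, 0.1687, 0.0133]), array([0.4478, 0.0363, 0.12  ])) (array([-0.0115,  0.1687,  0.0019]), array([0.4554, 0.0211, 0.12  ])) (array([0.0137, 0.1687, 0.0019]), array([0.4621, 0.0455, 0.12  ]))
plate [array([-0.0592,  0.1686,  0.0453]), array([0.0654, 0.1686, 0.045 ]), array([ 0.0658,  0.1687, -0.0456]), array([-0.0496,  0.1687, -0.0458])]
screws [array([-0.054 ,  0.1687,  0.0198]), array([0.056 , 0.1686, 0.0196]), array([-0.0547,  0.1687, -0.0204]), array([ 0.056 ,  0.1687, -0.021 ])] [ 0.000825  0.168675 -0.0005  ]
tip [246.5 305.5]
bore [247.6 324.8]
[295.67410502 250.04632467]
```

View pics/scene0b.png

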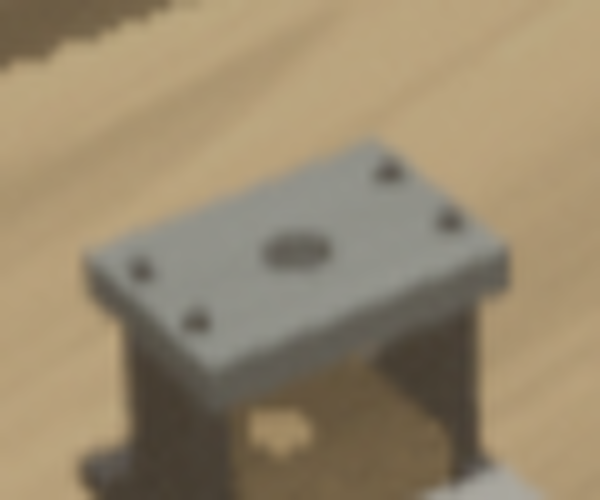

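Tip and bore agree within 0.5 mm in the wrist view, and the scene view agrees too. I'll lower slowly.

Request:
play_rows([
  [1,[-0.0003,0.003,-0.0003],[0.001,0,0]],
  [1,[-0.0003,0.006,-0.0003],[0.0014,0,0]],
  [1,[-0.0003,0.01,-0.0003],[0.0014,0,0]],
  [1,[-0.0003,0.014,-0.0003],[0.0014,0,0]],
  [1,[-0.0003,0.018,-0.0003],[0.0014,0,0]],
  [1,[-0.0003,0.022,-0.0003],[0.0014,0,0]],
  [1,[-0.0003,0.026,-0.0003],[0.0014,0,0]],
  [1,[-0.0003,0.03,-0.0003],[0.0014,0,0]],
  [1,[-0.0003,0.03,-0.0003],[0.0014,0,0]],
  [1,[-0.0003,0.03,-0.0003],[0.0014,0,0]],
])

```text
t: 15.33
ee_pos: [0.4603, 0.0314, 0.2584]
eef_rot: [-1.323, -1.01, 1.012]
force: [0.2, -0.7, -1.4]
finger_gap: 0.315
```

```bash
python3 w.py w13;python3 - <<'E'
from h import *
plan([.4607,.0313,.222],74.75)
s=pickle.load(open("pics/w13.pkl","rb"))
im=cv2.convertScaleAbs(s["img"][:,:,::-1][110:220,265:385],alpha=1.7)
cv2.imwrite("pics/w13c.png",cv2.resize(im,None,fx=5,fy=5,interpolation=cv2.INTER_CUBIC)[:600])
E
```

```text
t 15.38 pos [0.4604 0.0314 0.2587] jawdeg 74.76 j6 0.33 tilt [-2.e-04 -1.e+00  4.e-04] gap 0.318 F [ 0.19 -0.02 -1.74] M [ 0.01 -0.01  0.02]
shift [-0.      0.0367 -0.0003] turn [-0.0004  0.0002 -0.0002]
```

View pics/w13c.png

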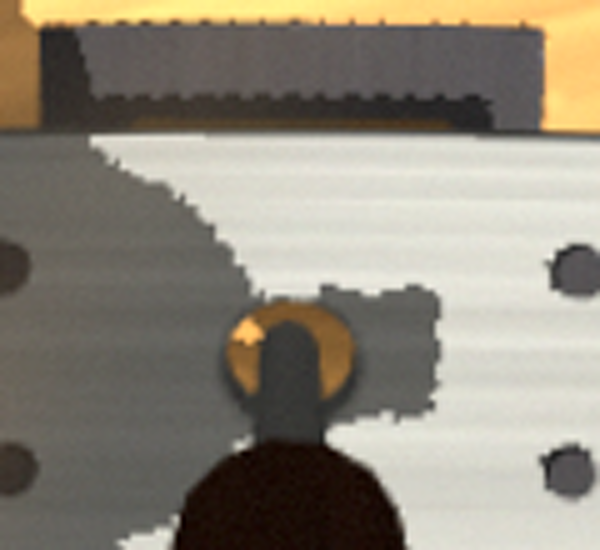

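Shaft at columns 258–320 (mid 289), bore 223–357 (mid 290). It is centred, so I'll continue down.

Request:
play_rows([
  [1,[0,0.003,-0.0003],[0,0,0]],
  [1,[0,0.007,-0.0003],[0,0,0]],
  [1,[0,0.011,-0.0003],[0,0,0]],
  [1,[0,0.015,-0.0003],[0,0,0]],
  [1,[0,0.019,-0.0003],[0,0,0]],
  [1,[0,0.023,-0.0003],[0,0,0]],
  [1,[0,0.027,-0.0003],[0,0,0]],
  [1,[0,0.031,-0.0003],[0,0,0]],
  [1,[0,0.034,-0.0003],[0,0,0]],
  [1,[0,0.036,-0.0003],[0,0,0]],
  [1,[0,0.0367,-0.0003],[0,0,0]],
  [1,[0,0.0367,-0.0003],[0,0,0]],
])

```text
t: 16.38
ee_pos: [0.4606, 0.0314, 0.2219]
eef_rot: [-1.323, -1.011, 1.011]
force: [-0.0, -0.1, -1.3]
finger_gap: 0.318
```

Request:
play_rows([
  [1,[0,0,0],[0,0,0]],
  [1,[0,0,0],[0,0,0]],
  [1,[0,0,0],[0,0,0]],
])

```text
t: 16.63
ee_pos: [0.4607, 0.0313, 0.222]
eef_rot: [-1.323, -1.011, 1.011]
force: [-0.3, 0.4, -0.7]
finger_gap: 0.315
```

```bash
python3 w.py w14;python3 - <<'E'
from h import *
from workcell import imaging
plan([.4607,.0313,.222],74.75)
s=pickle.load(open("pics/w14.pkl","rb"))
p=np.array([.4607,.0313,.222]);R=Rdown(74.75)
im=cv2.convertScaleAbs(s["img"][:,:,::-1][110:230,265:385],alpha=1.7)
cv2.imwrite("pics/w14c.png",cv2.resize(im,None,fx=5,fy=5,interpolation=cv2.INTER_CUBIC)[:600])
s=imaging.snapshot("scene");pickle.dump(s,open("pics/scene14.pkl","wb"))
cv2.imwrite("pics/scene14.png",cv2.resize(s["img"][130:230,235:355,::-1],None,fx=6,fy=6,interpolation=cv2.INTER_CUBIC))
for z in [.12,.1,.07,.04]:
    q=proj(s,[.4607,.0313,z],False);print(z,(q-[235,130]+.5)*6-.5)
E
```

```text
t 16.68 pos [0.4607 0.0313 0.222 ] jawdeg 74.76 j6 0.33 tilt [-1.e-04 -1.e+00  2.e-04] gap 0.317 F [ 0.01 -0.5  -0.57] M [ 0.02 -0.02  0.03]
shift [-0.  0.  0.] turn [-0.0002  0.0001 -0.0001]
0.12 [267.20446301 269.8277948 ]
0.1 [268.65973109 296.28209972]
0.07 [270.80696662 335.31519916]
0.04 [272.91251029 373.59041126]
```

View pics/w14c.png

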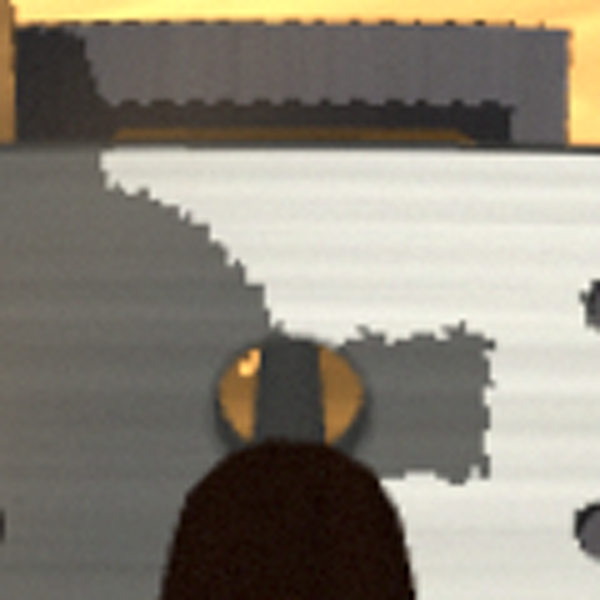

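View pics/scene14.png

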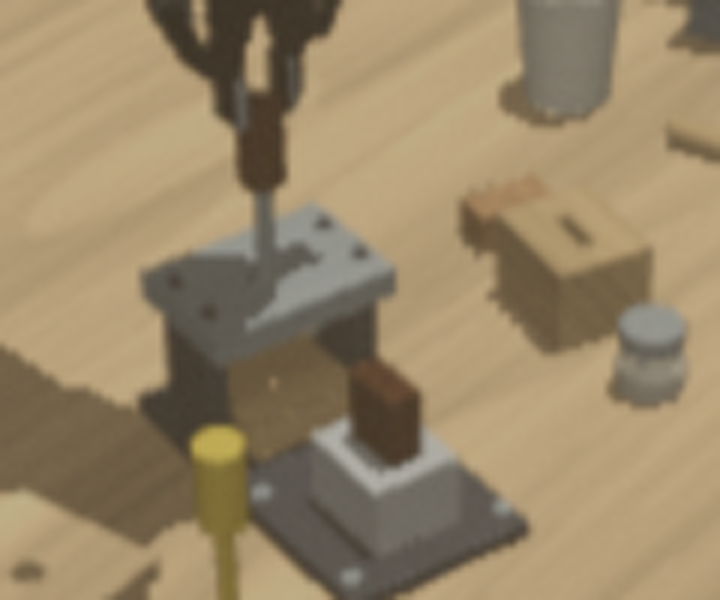

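Run:
```python
from workcell import arm
print(arm.job_done())
```

```text
the job is handed in; nothing more can be done
None
```

I finished the job and handed it in at about 16.7 s on the robot's clock. It gives no verdict, so what follows is from my own checks.

- **Gauge blade:** it is fully home in the setting gap. The shoulder met the block at about 9 N, at the same tool height as when it sat in its own block. I then let go, and it stayed standing with its handle on the block in the last picture.
- **Probe rod:** I took the dark-handled one from the plywood stand, not the yellow look-alike, and lowered it through the bore. The wrist force showed no sign of contact on the way down. It is held still, with the tool tilt reading under 0.02°.
- **Centring:** the last wrist view puts the shaft at column 290 against the bore at 292, which is within about 0.5 mm.
- **Tip height:** it works out at about 70 mm above the bench, midway between 40 and 100 mm. This comes from the grip geometry, because the plate hid the tip from the scene camera. A scene view before entry matched it to within a few millimetres.

**Where readings disagreed:** high above the bore, the wrist camera differed from the top-view estimate by up to about 4 mm. With the tip just above the bore mouth, the wrist and scene views agreed with each other and with the final position. In the last stage the arm hid the jig from the top camera, so I could not use that view there.

I left the other items on the bench alone.

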